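Fit the J-hook to the hanging stand and hang the large embroidery hoop

TASK

Set up the hanging stand: take the J-hook arm out of the wooden tool block and push it down into the top of the stand's post until it clicks fully home, with the hook pointing out over the stand's long foot. Then lift the larger embroidery hoop out of the rack by its rim and hang it over the hook so that it hangs free and still. Leave the small hoop in the rack and do not shift the mug or the tape roll.

Things in the scene. Friction and masses are not known exactly. Their poses are not given: they have to be found in the camera images.
- stand: Hanging stand, fixed to the bench: black steel post 26 mm square, 220 mm high, on a flat foot 230 x 130 x 10 mm. Origin: on the bench under the post's axis, z up. The foot reaches 65 mm behind the post (+x) and 165 mm in front of it (-x): the hook must point to the stand's -x. Place and yaw vary.
- socket_mouth (a point): Centre of the open top of the post: a square socket 15.8 mm wide (2 mm chamfer), 55 mm deep. Two opposed sprung balls stand into it 26 mm below the mouth, on the stand's +y and -y sides (their brass bodies show outside, 7 mm proud). The spigot meets them when the head is about 20 mm above the post; pushing past takes 5 to 12 N, then they snap into its neck.
- hook_arm: Steel J-hook arm, 270 g. Origin: centre of the underside of its square head, z up; the hook points to its -x. Fully home, the head rests on the post's top and the origin lies at socket_mouth. At the start it stands loosely in the tool block, head on the block's top, origin 60 mm above the bench.
- hook_head (a point): Centre of the hook arm's head, 18 mm above its origin. The head is a block 30 x 30 mm, 36 mm high; pinch it from above on its two y sides (the rod leaves the -x side).
- spigot_end (a point): Lower end of the hook arm's spigot, 50 mm below its origin. The spigot is 14 mm square, tapering to 7 mm over its last 8 mm; a neck 8 mm square, 21 to 31 mm under the head, takes the balls when home.
- hook_saddle (a point): Where the rim must lie: top of the rod, middle of the level saddle, at (-62, 0, 17) mm in the hook arm's frame. The rod, 8 mm round, leaves the head 22 mm above the origin, dips to the saddle (x -53 to -71 mm) and turns up to the tip.
- hook_tip (a point): Top end of the upturned tip of the hook, at (-83, 0, 44) mm in the hook arm's frame: 27 mm higher than the saddle, 21 mm further out. The rim must pass over it.
- tool_block: Wooden tool block, fixed, 120 x 76 x 60 mm. Origin: centre of its underside. The hook arm stands in a 16 mm square hole, 56 mm deep, at (-30, 0) mm in the block's frame, its hook to the block's -x. Two short weeding tools, 11 mm thick, stand at (28, 20) and (46, -18) mm, tops 105 mm above the bench.
- rack: Wooden rack, fixed, base 150 x 140 mm. Origin: centre of its underside. Two slots 16 mm wide at x = +38 and -38 mm in its frame, each between two upright boards 6 mm thick and 120 mm wide (along y), tops 88 mm above the bench. A hoop stands upright in each slot, its plane along the rack's y; which is where varies.
- hoop_large: The larger wooden embroidery hoop: 200 mm outside diameter, 176 inside, 12 mm thick along its axis, 85 g. Origin: its centre, 120 mm above the bench at the start; x is its axis; z points to the small brass clamp on the outside of the rim (on top at the start), 34 mm long with its screw, 12 mm proud. Pinch the rim across its thickness, beside the clamp.
- hoop_small: The smaller hoop, 130 mm outside diameter, of the same make, section and axes; centre 83 mm above the bench. It stays in the rack.
- mug: White mug, 82 mm across, 95 mm high. Origin: centre of its underside. Not to be shifted.
- tape_roll: Roll of tape lying flat, 90 mm across, 19 mm high. Origin: centre of its underside. Not to be shifted.
There are look-alikes about, which are no part of the job. Leave any green or pink look-alike of the hoop_large alone. Of the things shaped like the hook_arm, the steel one is meant.

How it is judged:
On the way, in this order (a step that is already met when the one before it is completed fails the run):
1. the J-hook arm is lifted out of the tool block (z of hook_arm in the frame of tool_block above 0.115 m), for 0.1 s.
2. the J-hook arm is clicked fully home in the post, pointing over the long foot (z of hook_arm in the frame of socket_mouth below 0.0025 m and horizontal distance between hook_arm and socket_mouth below 0.003 m and x of hook_saddle in the frame of stand below -0.05 m and z of hook_saddle in the frame of stand above 0.22 m), for 0.2 s.
3. the large hoop is lifted clear of the rack (z of hoop_large in the frame of rack above 0.17 m and contact force between hoop_large and rack below 0.05 N), for 0.1 s.
At the end, for the whole second after the job is handed in: Hook arm home in the post (within 2.5 mm in height, 3 mm sideways), hook over the long foot; the large hoop hanging by its rim in the saddle, slower than 0.08 m/s (centre within 15 mm along the rod, 25 mm sideways, 10 mm in height of hanging straight; upright within 0.2 rad); small hoop in its slot (all of step 2 and x of hoop_large in the frame of hook_arm between -0.077 and -0.047 m and y of hoop_large in the frame of hook_arm between -0.025 and 0.025 m and z of hoop_large in the frame of hook_arm between -0.081 and -0.061 m and angle between hoop_large's own x axis and vertical between 1.37 and 1.77 rad and contact force between hoop_large and hook_arm above 0.2 N and linear speed of hoop_large below 0.08 m/s and z of hoop_small in the frame of rack below 0.09 m and distance of hoop_small from where it was at the start of the episode below 0.02 m); the robot touches nothing.
It fails at once if the small hoop is dragged or lifted from its place (distance of hoop_small from where it was at the start of the episode above 0.03 m).
It fails at once if the mug is shifted by more than 20 mm (distance of mug from where it was at the start of the episode above 0.02 m).
It fails at once if the tape roll is shifted by more than 20 mm (distance of tape_roll from where it was at the start of the episode above 0.02 m).
It also fails if it takes over 67 s, if anything falls off the work surface, if the arm or the gripper's body presses on something with over 40 N, if the wrist force passes 120 N, or if a joint passes its speed limit or range.

ROBOT

A 6-joint arm with a two-finger parallel gripper is mounted at the origin on the work surface. World frame = base frame: x ahead of the robot, y to its left, z up, the work surface at z = 0. Lengths are in m, angles in rad, forces in N, time in s.
With the tool pointing down it reaches from about 0.35 to 0.85 m from the base axis. Payload 8.1 kg.
Tool frame: the origin (TCP) lies at the very end of the fingers, on their centre line; the grasp point (between the pads) lies 19 mm behind it; z points along the fingers, y is the direction in which the jaws open and shut (so a half turn about z gives the same grasp; the last joint's range is limited). The gripper opens to 93 mm and grips with 3 to 60 N. Pads are 15 mm wide; open, the fingers measure 128 mm over their backs; the gripper's body (75 mm by 188 mm) begins 65 mm behind the grasp point.
Start: joints at [1.144, 0.13, 1.488, -0, 1.523, -0.085], TCP at [0.201, 0.565, 0.219] pointing down, gripper open.
Joint ranges: [-2.96, 2.96], [-0.89, 2.26], [0.02, 2.5], [-1.34, 4.48], [0, 2.73], [-2.66, 2.66]. Speed limits (rad/s): [2.39, 2.39, 2.79, 3.14, 3.14, 3.14].

INTERFACE

Orientations are given as a rotation vector (axis times angle).
In Python, from plant import * gives the robot as it stands.
- The arm moves only by the tool apply_moves, never from a script. Its argument "commands" is one flat list of numbers, 7 for each row, row after row: the shift along the world's x, y, z in cm, then the turn, a rotation vector about the world's x, y, z in rad, then the finger opening in cm, from 0 to 9.3. A call has 1 to 8 rows; each row shifts and turns the pose as measured when the row begins; what a row does not reach is not made up. A row lasts 1/8 s, in which the tool goes at most 62.5 mm and 10.7 degrees, less where a joint would pass 70% of its speed; a pose out of reach is approached as far as the arm can. A call with a gripper value outside its range is refused whole. The fingers move at their own pace and stop on an object; "squeeze" is the grip in N (left out, the last holds). Time passes only in rows, so rows that do not move let the fingers close. It gives the time, the measured TCP pose, the force and the opening at its end, in the units of the state.
- read_state(): the state, without advancing time (a new reading comes with each control period).
- read_camera(name): name is "scene" or "top" or "wrist"; returns (picture, depth): 480x640x3 uint8, blue, green, red; 480x640 float32, m along the optical axis (not along the pixel's ray), 0 where there is no reading.
- camera_model(name): a dict with "intrinsics" (3x3 intrinsics, pixels), "dist_coeffs" ([k1, k2, p1, p2, k3] as OpenCV has them; the pictures are not rectified), "R" (3x3) and "t" (3): a world point X has camera coordinates R X + t. Camera axes: x right, y down, z forward; pixel columns grow to the right and rows downward; lengths in m; the calibration is good to about 2 mm. A picture is of the moment at which its call begins: read the wrist's pose just before it. camera_model takes no time and is no camera call; for the wrist camera it gives the pose at the moment of the call.
- close_job(): hands the job in, once; it reports no verdict.
Trained networks look in the newest picture that a camera, given by its name, has taken for a name from the list of things; names that differ only in an ending like _2 or _b are one class to them, and where a whole thing is asked for, a point or a joint stands for the part that bears it (a point fixed in the world has none). Each returns a list of dicts, best first, with "conf" (0 to 1); they miss things now and then, are a little off and sometimes report something else, mostly with a low value. They report only what shows in the picture. A call takes as long as a camera call. They do not tell look-alikes from the thing itself.
- find_in(query, camera): "point" ([x, y, z] in m, in the coordinates of the camera as it stood for that picture, good to about 4 mm: the middle of the surface that is visible of it).
- cut_out(query, camera): "mask" (480x640 bool, what is visible of it).
- spot_point(query, camera): "point" ([x, y, z] in m, in the coordinates of the camera as it stood for that picture, good to about 4 mm: a listed point, or the origin of a listed thing).
The state is a dict: "t": time; "q": joint angles; "dq": joint speeds; "joint_torque": joint torques, N m; "tool_pos": TCP position; "orientation": TCP orientation; "force": force on the tool from outside, world axes, zero at the start; "wrist_torque": the same for the moment, N m; "opening": finger opening in m.
Only numpy, scipy, OpenCV 4.12 (cv2) and the standard library are available. Lean on these libraries where they do the work, as an engineer would, in place of code of your own. Each camera call takes 0.05 s, during which the arm holds its last target. There are 200 camera calls.

## Working session

There is one attempt and no reset: what is moved stays moved. The work goes in short steps, Python scripts to look and compute and a tool call to move; the robot and the scene stay as the last step left them, time stands still between calls to the robot, and variables do not carry over. Pictures are saved under pics/ and viewed, about 8 in all and at most 12, crops included, and the job is handed in when it is done.

Besides the shell and the picture viewer there is one more tool, called after ">>>" as a command line: name --argument value ..., lists and objects as JSON in quotes. apply_moves: Moves the arm, as the interface text tells. Its arguments: {"type":"object","properties":{"commands":{"type":"array"},"squeeze":{"type":"number"}},"required":["commands"]}

```bash
mkdir -p pics; ls; cat > h.py <<'E'
from plant import *
import numpy as np, cv2
def w(cam,p,m=None):
    m=m or camera_model(cam); return np.array(m["R"]).T@(np.array(p)-np.array(m["t"]))
def cloud(cam,depth,mask,m=None):
    m=m or camera_model(cam); v,u=np.nonzero(mask&(depth>0))
    n=cv2.undistortPoints(np.c_[u,v].astype(float)[:,None],np.array(m["intrinsics"]),np.array(m["dist_coeffs"]))[:,0]
    z=depth[v,u]; P=np.c_[n*z[:,None],z]
    return (P-np.array(m["t"]))@np.array(m["R"])
E
python3 - <<'E'
from h import *
print(read_state())
for c in("scene","top"):
    im,d=read_camera(c); cv2.imwrite(f"pics/{c}0.png",im); np.save(f"{c}0.npy",d)
    m=camera_model(c); print(c,"campos",-np.array(m["R"]).T@np.array(m["t"]))
    for q in ["stand","socket_mouth","hook_arm","hook_head","hook_tip","hook_saddle","tool_block","rack","hoop_large","hoop_small","mug","tape_roll"]:
        print(c,q,[(np.round(w(c,r["point"],m),3).tolist(),round(r["conf"],2)) for r in spot_point(q,c)][:4])
E
```

```text
pics
{'t': 0.0, 'q': array([ 1.14358104e+00,  1.31173753e-01,  1.48925964e+00, -5.70197871e-06,
        1.52299489e+00, -8.53917606e-02]), 'dq': array([-1.21561400e-03, -1.52777123e-05,  1.42367209e-03, -5.17469353e-05,
       -1.32210205e-04, -1.28705596e-03]), 'joint_torque': array([ 2.43518080e-04, -5.59832203e+01, -4.91770363e+01,  7.70290266e-02,
        3.50623915e-02, -1.58182311e-04]), 'tool_pos': array([0.20086562, 0.56478118, 0.21759071]), 'orientation': array([-5.34246046e-01, -3.09536569e+00,  2.79106336e-03]), 'force': array([ 0.12720763,  0.25927451, -0.68077569]), 'wrist_torque': array([-0.00570281, -0.02967221, -0.01555238]), 'opening': 0.09275035062022571}
scene campos [1.13185297 0.27689279 0.96110513]
scene stand [([0.587, -0.246, -0.002], 0.63), ([0.495, 0.003, 0.104], 0.54)]
scene socket_mouth [([0.591, -0.25, 0.217], 0.75)]
scene hook_arm [([0.574, -0.008, 0.059], 0.76), ([0.772, 0.154, 0.018], 0.72), ([0.243, -0.254, 0.013], 0.71), ([0.495, 0.008, 0.107], 0.32)]
scene hook_head [([0.578, -0.007, 0.081], 0.68), ([0.759, 0.16, 0.014], 0.66), ([0.255, -0.26, 0.014
[... 749 characters left out ...]
018], 0.63)]
top hook_head [([0.258, -0.263, 0.016], 0.79), ([0.758, 0.165, 0.018], 0.74), ([0.581, -0.009, 0.079], 0.65)]
top hook_tip [([0.691, 0.104, 0.016], 0.81), ([0.503, 0.006, 0.103], 0.79), ([0.52, -0.004, 0.076], 0.66), ([0.317, -0.193, 0.017], 0.54)]
top hook_saddle [([0.284, -0.205, 0.015], 0.71), ([0.718, 0.11, 0.02], 0.61), ([0.518, -0.004, 0.078], 0.52)]
top tool_block [([0.61, -0.018, -0.002], 0.73), ([0.593, 0.23, 0.12], 0.51)]
top rack [([0.556, 0.236, 0.002], 0.59)]
top hoop_large [([0.593, 0.234, 0.123], 0.7), ([0.421, 0.464, 0.099], 0.57)]
top hoop_small [([0.52, 0.245, 0.086], 0.71)]
top mug [([0.763, -0.024, -0.003], 0.88)]
top tape_roll [([0.427, 0.02, -0.004], 0.65)]
```

View pics/scene0.png

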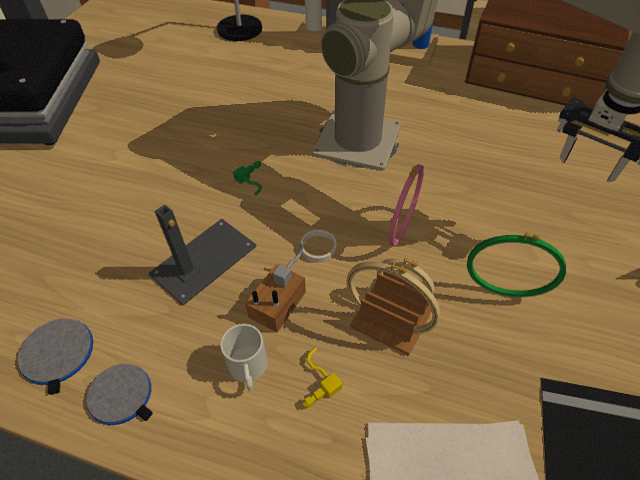

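View pics/top0.png

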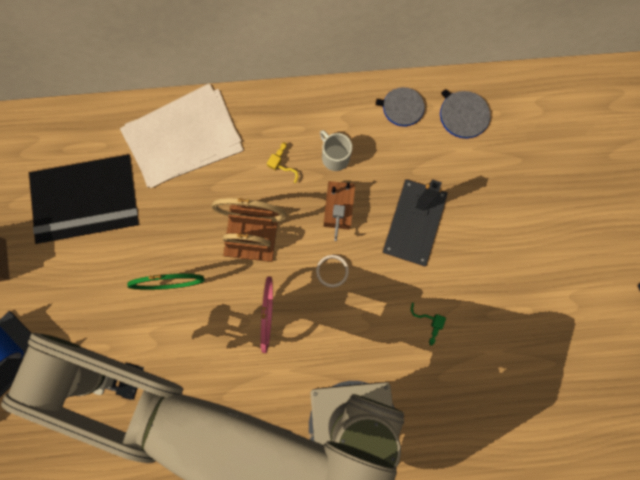

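The scene view shows the steel hook in the block (px 285,273), the stand (170,240), and the large hoop in the front slot (400,290) with the small one behind it. The look-alikes are the green and pink hoops and the yellow and green hooks. In the top view, the hook's rod points toward −x and the stand's long foot toward the robot. Next I'll fit the geometry from depth.

```bash
cat > fit.py <<'E'
from h import *
C={}
for c in("scene","top"):
    d=np.load(f"{c}0.npy"); C[c]=cloud(c,d,d>0)
def sel(P,c,r,z0,z1): return P[(np.hypot(P[:,0]-c[0],P[:,1]-c[1])<r)&(P[:,2]>z0)&(P[:,2]<z1)]
def rect(P):
    (a,s,th)=cv2.minAreaRect((P[:,:2]*1000).astype(np.float32)); return np.round(a,1),np.round(s,1),round(th,1),len(P),np.round(np.median(P[:,2]),4)
for c,P in C.items():
    print(c,"foot",rect(sel(P,(.54,-.235),.2,.006,.014)))
    print(c,"posttop",rect(sel(P,(.592,-.253),.03,.212,.226)))
    print(c,"blocktop",rect(sel(P,(.608,-.016),.085,.057,.063)))
    print(c,"headtop",rect(sel(P,(.579,-.01),.03,.09,.1)))
    print(c,"rod",rect(sel(P,(.53,-.0),.045,.07,.11)))
    print(c,"rack tops",rect(sel(P,(.555,.237),.12,.084,.0895)))
    H=sel(P,(.593,.234),.13,.14,.225); m=H.mean(0); u,s,v=np.linalg.svd(H-m,full_matrices=False); print(c,"hoop",m,v[2],s[2]/len(H)**.5,len(H),H.min(0),H.max(0))
    S=sel(P,(.52,.245),.04,.125,.17); print(c,"small",S.mean(0) if len(S) else 0,len(S))
E
python3 fit.py
```

```text
scene foot (array([ 547.3, -231. ]), array([133.2, 230.9]), 66.6, 3481, np.float64(0.0091))
scene posttop (array([ 592.4, -251.3]), array([29.1, 27. ]), 65.5, 136, np.float64(0.2179))
scene blocktop (array([608.1, -15.6]), array([ 77.3, 123. ]), 78.5, 1128, np.float64(0.0593))
scene headtop (array([579.2,  -8.9]), array([30.8, 31.2]), 77.4, 173, np.float64(0.0947))
scene rod (array([534.4,  -5.4]), array([29.1, 80.2]), 87.7, 162, np.float64(0.0854))
scene rack tops (array([562.7, 231.4]), array([178.8, 105.7]), 89.1, 471, np.float64(0.0864))
scene hoop [0.58268358 0.24167158 0.18605759] [-0.62521352  0.17679407  0.76016571] 0.016346699885610615 1081 [0.50576949 0.13689478 0.14016726] [0.61737314 0.32752035 0.2242656 ]
scene small [0.51947713 0.24887168 0.14269774] 309
top foot (array([ 541.5, -237.5]), array([389.6, 394.3]), 77.5, 2977, np.float64(0.0094))
top posttop (array([ 592.8, -251.8]), array([26.5, 28.3]), 64.6, 78, np.float64(0.2193))
top blocktop (array([608.8, -15.8]), array([ 75.8, 121.5]), 78.4, 545, np.float64(0.0601))
top headtop (array([575.9,  -9. ]), array([27.4, 36. ]), 84.8, 99, np.float64(0.095))
top rod (array([534.6,  -6.1]), array([29.1, 79.4]), 87.9, 123, np.float64(0.0873))
top rack tops (array([554.8, 237.3]), array([180.8, 104.5]), 78.0, 188, np.float64(0.0871))
top hoop [0.57402116 0.22932242 0.1861699 ] [-0.63224949  0.08514669  0.77007183] 0.014973798487710221 505 [0.50659913 0.1360405  0.1401608 ] [0.6157418  0.32700148 0.22470519]
top small [0.5166336  0.24437047 0.14492582] 156
```

>>> apply_moves --commands '[0,0,5,0,0,0,9.3,1,-1.5,5,0,0,0.05,9.3,3.4,-5,0,0,0,0.05,9.3,3.4,-5,0,0,0,0.04,9.3,3.4,-5,0,0,0,0,9.3,3.4,-5,0,0,0,0,9.3,3.4,-5,0,0,0,0,9.3,3.4,-5,0,0,0,0,9.3]' --squeeze 50

```text
t: 2.3
tool_pos: [0.4173, 0.2427, 0.3215]
orientation: [0.296, 3.123, 0.0]
force: [0.6, 0.4, 0.2]
opening: 0.0933
```

>>> apply_moves --commands '[3.4,-5,0,0,0,0,9.3,3.4,-5,0,0,0,0,9.3,3.4,-5,0,0,0,0,9.3,3.4,-5,0,0,0,0,9.3,0,0,0,0,0,0,9.3]'

```text
t: 2.92
tool_pos: [0.5579, 0.0314, 0.3217]
orientation: [0.304, 3.12, 0.001]
force: [-0.5, 0.2, -0.4]
opening: 0.0929
```

>>> apply_moves --commands '[1.1,-2.1,-6,0,0,0,9.3,1,-2,-6,0,0,0,9.3,0,0,0,0,0,0,9.3,0,0,0,0,0,0,9.3]'

```text
t: 3.42
tool_pos: [0.5791, -0.0063, 0.2075]
orientation: [0.302, 3.115, 0.005]
force: [0.2, 0.1, 0.3]
opening: 0.0929
```

```bash
python3 - <<'E'
from h import *
s=read_state(); print(s["tool_pos"],s["orientation"],s["q"])
m=camera_model("wrist"); im,d=read_camera("wrist"); cv2.imwrite("pics/wrist1.png",im)
P=cloud("wrist",d,d>0,m)
def sel(c,r,z0,z1): return P[(np.hypot(P[:,0]-c[0],P[:,1]-c[1])<r)&(P[:,2]>z0)&(P[:,2]<z1)]
for n,Q in(("head",sel((.579,-.0095),.03,.09,.1)),("block",sel((.608,-.016),.085,.057,.063))):
    if len(Q)>10: print(n,cv2.minAreaRect((Q[:,:2]*1000).astype(np.float32)),len(Q),np.median(Q[:,2]))
E
```

```text
[ 0.57914994 -0.00625473  0.20750486] [0.30223977 3.11475621 0.0047263 ] [-0.1013283   0.0670003   1.5761413   0.00308756  1.48626208 -1.47890264]
head ((576.9725341796875, -10.71197509765625), (28.981393814086914, 28.992265701293945), 78.38066101074219) 1184 0.09470157902089013
block ((607.175048828125, -16.956287384033203), (76.30632781982422, 120.9212417602539), 78.42049407958984) 7293 0.05888997693157042
```

>>> apply_moves --commands '[-0.1,-0.4,-5,0,0.012,0,9.3,0,0,-5,0,0,0,9.3,0,0,-2,0,0,0,9.3,0,0,-1,0,0,0,9.3,0,0,0,0,0,0,9.3]'

```text
t: 4.1
tool_pos: [0.5863, -0.007, 0.0894]
orientation: [0.294, 3.106, 0.004]
force: [0.6, 0.3, -0.2]
opening: 0.0933
```

>>> apply_moves --commands '[-0.8,-0.3,0,0,0.022,0,9.3,0,0,0,0,0,0,9.3]'

```text
t: 4.35
tool_pos: [0.5799, -0.0103, 0.0929]
orientation: [0.295, 3.125, 0.0]
force: [0.9, -0.0, 0.4]
opening: 0.0931
```

>>> apply_moves --commands '[-0.2,0,-0.9,0,0.003,-0.01,9.3,-0.1,0,-0.9,0,0.003,0,9.3,-0.1,0,-0.8,0,0.003,0,9.3,0,0,0,0,0,0,9.3]'

```text
t: 4.85
tool_pos: [0.5757, -0.0105, 0.0655]
orientation: [-0.313, -3.12, 0.001]
force: [0.4, -0.2, 0.0]
opening: 0.0931
```

>>> apply_moves --commands '[0.2,0,0.1,0,-0.006,0,9.3,0,0,0,0,0,0,5,0,0,0,0,0,0,2.5,0,0,0,0,0,0,2.5,0,0,0,0,0,0,2.5,0,0,0,0,0,0,2.5]' --squeeze 55

```text
t: 5.6
tool_pos: [0.5785, -0.0105, 0.0674]
orientation: [0.313, 3.125, -0.0]
force: [0.3, 0.5, -0.6]
opening: 0.0475
```

>>> apply_moves --commands '[0,0,0,0,0,0,2,0,0,0,0,0,0,2,0,0,0,0,0,0,2,0,0,0,0,0,0,2]'

```text
t: 6.1
tool_pos: [0.5785, -0.0105, 0.0674]
orientation: [0.313, 3.125, -0.0]
force: [0.2, 0.2, 0.0]
opening: 0.0299
```

>>> apply_moves --commands '[0,0,1.5,0,0,0,2,0,0,1.5,0,0,0,2,0,0,1.5,0,0,0,2,0,0,2,0,0,0,2,0,0,4,0,0,0,2,0,0,4,0,0,0,2,0,0,4,0,0,0,2,0,0,4,0,0,0,2]'

```text
t: 7.1
tool_pos: [0.5743, -0.01, 0.3019]
orientation: [-0.312, -3.121, 0.0]
force: [-0.8, -1.0, -1.9]
opening: 0.0294
```

>>> apply_moves --commands '[0,0,3,0,0,0,2,0,-3,1,0,0,-0.03,2,0,-4,0,0,0,-0.06,2,0,-4,0,0,0,-0.06,2,0,-4,0,0,0,-0.06,2,0,-4,0,0,0,0,2,0,-3,0,0,0,0,2,0,0,0,0,0,0,2]'

```text
t: 8.1
tool_pos: [0.5725, -0.235, 0.3593]
orientation: [0.644, 3.065, -0.002]
force: [-0.1, 0.8, -2.8]
opening: 0.0298
```

>>> apply_moves --commands '[1,-0.8,-2,0,0,0,2,1,-0.8,-2,0,0,0,2,0,0,-1,0,0,0,2,0,0,0,0,0,0,2,0,0,0,0,0,0,2]'

```text
t: 8.72
tool_pos: [0.5936, -0.2486, 0.3048]
orientation: [0.639, 3.069, 0.001]
force: [-0.3, -0.1, -2.3]
opening: 0.0296
```

```bash
python3 - <<'E'
from h import *
s=read_state(); t=s["tool_pos"]; print(t,s["orientation"],s["force"])
for c in("scene","top","wrist"):
    m=camera_model(c); im,d=read_camera(c); cv2.imwrite(f"pics/{c}2.png",im); np.save(f"{c}2.npy",d)
    P=cloud(c,d,d>0,m)
    for q in("socket_mouth","hook_head","spigot_end","hook_saddle","hook_tip","hook_arm"):
        print(c,q,[(np.round(w(c,r["point"],m),4).tolist(),round(r["conf"],2)) for r in spot_point(q,c)][:4])
    for n,(z0,z1) in dict(post=(.1,.21),posttop=(.213,.224),spig=(.246,.285)).items():
        Q=P[(np.hypot(P[:,0]-.5926,P[:,1]+.2515)<.03)&(P[:,2]>z0)&(P[:,2]<z1)]
        if len(Q)>5: print(c,n,len(Q),Q.mean(0).round(4),cv2.minAreaRect((Q[:,:2]*1000).astype(np.float32)))
a=cv2.imread("pics/scene2.png")[150:330,100:340]; b=cv2.imread("pics/wrist2.png")
cv2.imwrite("pics/c2.png",np.vstack([cv2.resize(a,(480,360))[:300],cv2.resize(b,(480,360))[:300]]))
E
```

```text
[ 0.59360499 -0.24856947  0.30484061] [6.39299793e-01 3.06854928e+00 1.11863265e-03] [-0.30131428 -0.05292131 -2.27107387]
scene socket_mouth [([0.5897, -0.2493, 0.2172], 0.71), ([0.514, 0.2481, 0.083], 0.58)]
scene hook_head [([0.5916, -0.2483, 0.318], 0.87), ([0.2553, -0.2578, 0.0132], 0.68), ([0.7556, 0.1593, 0.012], 0.66)]
scene spigot_end [([0.1933, -0.2262, 0.0159], 0.93), ([0.8161, 0.1188, 0.014], 0.79), ([0.5925, -0.248, 0.2515], 0.64)]
scene hook_saddle [([0.5329, -0.2218, 0.3109], 0.88), ([0.2856, -0.2014, 0.0119], 0.82), ([0.7252, 0.1086, 0.0151], 0.79)]
scene hook_tip [([0.5542, 0.2371, 0.0006], 0.74), ([0.5139, -0.2145, 0.3409], 0.67), ([0.3156, -0.1928, 0.0163], 0.65), ([0.6887, 0.1049, 0.0162], 0.57)]
scene hook_arm [([0.7719, 0.155, 0.0152], 0.7), ([0.5911, -0.2474, 0.296], 0.6), ([0.2455, -0.255, 0.0115], 0.56)]
scene post 607 [ 0.5988 -0.2449  0.1593] ((593.7711791992188, -248.65692138671875), (38.38823699951172, 27.58739471435547), 68.82898712158203)
scene posttop 125 [ 0.5927 -0.2509  0.218 ] ((592.3762817382812, -251.8999786376953), (30.089086532592773, 26.353773
[... 1431 characters left out ...]
.018, -0.0014], 0.15)]
wrist hook_saddle [([0.5387, -0.2234, 0.3164], 0.91), ([0.7222, 0.1039, 0.0158], 0.66)]
wrist hook_tip [([0.5173, -0.2144, 0.3438], 0.81), ([0.6852, 0.1041, 0.0116], 0.79)]
wrist hook_arm [([0.7704, 0.1491, 0.0132], 0.96), ([0.5977, -0.2482, 0.2949], 0.91)]
wrist post 590 [ 0.5853 -0.2535  0.1849] ((589.0703125, -251.6650390625), (39.75189971923828, 21.776222229003906), 66.68781280517578)
wrist posttop 401 [ 0.5881 -0.2565  0.2184] ((591.077880859375, -252.72671508789062), (25.50748062133789, 26.24159812927246), 66.48079681396484)
wrist spig 46 [ 0.5874 -0.247   0.2641] ((587.9169921875, -247.21363830566406), (13.781881332397461, 3.0607542991638184), 65.88605499267578)
```

>>> apply_moves --commands '[-0.15,-0.35,-1,0,0,0,2,0,0,-1,0,0,0,2,0,0,0,0,0,0,2,0,0,0,0,0,0,2]'

```text
t: 10.28
tool_pos: [0.5915, -0.2527, 0.2823]
orientation: [0.641, 3.07, 0.002]
force: [0.9, 0.2, -2.5]
opening: 0.0296
```

```bash
python3 - <<'E'
from h import *
s=read_state(); print(s["tool_pos"],s["orientation"],s["force"])
ims=[read_camera(c)[0] for c in("scene","wrist")]
a=ims[0][170:310,110:250]; b=ims[1]
cv2.imwrite("pics/c3.png",np.hstack([cv2.resize(a,(480,480),interpolation=cv2.INTER_CUBIC),b])[:, :800] if 0 else np.hstack([cv2.resize(a,(360,360),interpolation=cv2.INTER_CUBIC),cv2.resize(b,(440,360))]))
E
```

```text
[ 0.59151534 -0.25270191  0.28234415] [6.40749967e-01 3.06955136e+00 1.60744975e-03] [ 0.86211251  0.16735241 -2.45587169]
```

View pics/c3.png

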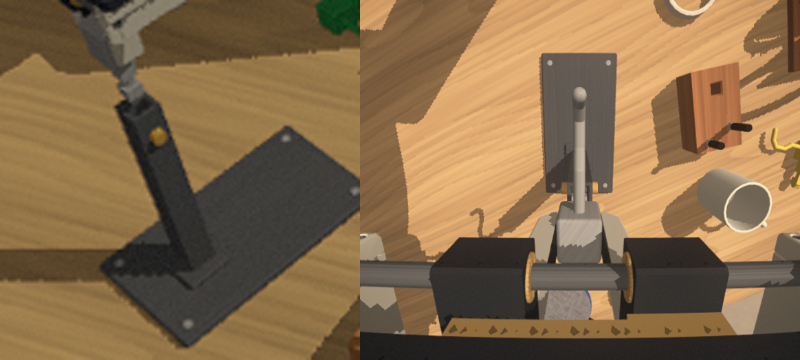

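>>> apply_moves --commands '[0.1,0.1,0,0,0,0,2,0,0,-0.5,0,0,0,2,0,0,-0.5,0,0,0,2,0,0,-0.5,0,0,0,2,0,0,0,0,0,0,2]'

```text
t: 11.0
tool_pos: [0.5928, -0.2516, 0.2669]
orientation: [0.64, 3.069, 0.001]
force: [0.9, -0.3, -2.4]
opening: 0.0296
```

>>> apply_moves --commands '[0,0,-0.6,0,0,0,2,0,0,-0.6,0,0,0,2,0,0,-0.5,0,0,0,2,0,0,0,0,0,0,2]'

```text
t: 11.5
tool_pos: [0.5927, -0.2524, 0.2493]
orientation: [0.641, 3.068, -0.001]
force: [-1.2, -0.7, -2.3]
opening: 0.0293
```

>>> apply_moves --commands '[0,0.05,-0.6,0,0,0,2,0,0,-0.6,0,0,0,2,0,0,-0.6,0,0,0,2,0,0,0,0,0,0,2]'

```text
t: 12.0
tool_pos: [0.5925, -0.2521, 0.2414]
orientation: [0.64, 3.062, -0.005]
force: [-0.2, -0.7, -11.8]
opening: 0.0297
```

>>> apply_moves --commands '[0,0,-1,0,0,0,2,0,0,-1,0,0,0,2]'

```text
t: 12.25
tool_pos: [0.5931, -0.2522, 0.227]
orientation: [0.639, 3.058, -0.006]
force: [-19.0, 9.8, 42.3]
opening: 0.0291
```

>>> apply_moves --commands '[0,0,0,0,0,0,2,0,0,0,0,0,0,2]'

```text
t: 12.5
tool_pos: [0.593, -0.252, 0.2273]
orientation: [0.639, 3.058, -0.006]
force: [-2.5, -0.1, 1.3]
opening: 0.0293
```

```bash
python3 - <<'E'
from h import *
s=read_state(); print(s["tool_pos"],s["orientation"],s["force"])
for c in("scene","wrist"):
    m=camera_model(c); im,d=read_camera(c); cv2.imwrite(f"pics/{c}4.png",im); P=cloud(c,d,d>0,m)
    for q in("hook_head","hook_saddle","hook_tip"):
        print(c,q,[(np.round(w(c,r["point"],m),4).tolist(),round(r["conf"],2)) for r in spot_point(q,c)][:4])
    Q=P[(np.hypot(P[:,0]-.5926,P[:,1]+.2515)<.012)&(P[:,2]>.245)&(P[:,2]<.27)]; print(len(Q),np.percentile(Q[:,2],[50,90]) if len(Q) else 0)
E
```

```text
[ 0.59296771 -0.25201059  0.22728142] [ 0.63851445  3.05816823 -0.00604856] [-2.52012809 -0.09158533  1.28725791]
scene hook_head [([0.7568, 0.1569, 0.0135], 0.87), ([0.2553, -0.2572, 0.0163], 0.83), ([0.5902, -0.2505, 0.2385], 0.54)]
scene hook_saddle [([0.7226, 0.1074, 0.0131], 0.86), ([0.2838, -0.2013, 0.0118], 0.57)]
scene hook_tip [([0.3149, -0.1925, 0.0196], 0.92), ([0.6892, 0.1044, 0.0155], 0.64), ([0.4276, 0.0212, -0.0011], 0.24)]
25 [0.25533537 0.25654435]
wrist hook_head []
wrist hook_saddle [([0.5387, -0.2254, 0.239], 0.6)]
wrist hook_tip [([0.516, -0.2203, 0.2647], 0.6)]
2035 [0.25502852 0.25576925]
```

>>> apply_moves --commands '[0,0,0,0,0,0,6,0,0,0,0,0,0,9.3,0,0,0,0,0,0,9.3,0,0,0,0,0,0,9.3,0,0,2,0,0,0,9.3,0,0,4,0,0,0,9.3,0,0,5,0,0,0,9.3]'

```text
t: 13.78
tool_pos: [0.5919, -0.2508, 0.3371]
orientation: [0.639, 3.064, -0.002]
force: [0.4, -0.4, 1.3]
opening: 0.0921
```

```bash
python3 - <<'E'
from h import *
for c in("scene","top"):
    m=camera_model(c); d=np.load(f"{c}0.npy"); P=cloud(c,d,d>0,m); im=cv2.imread(f"pics/{c}0.png").reshape(-1,3)[(d>0).ravel()]
    H=P[(abs(P[:,0]-.593)<.05)&(abs(P[:,1]-.234)<.12)&(P[:,2]>.155)]
    # line fit in xy
    for _ in range(3):
        vx,vy,x0,y0=cv2.fitLine((H[:,:2]).astype(np.float32),cv2.DIST_HUBER,0,.001,.001).ravel()
        r=(H[:,:2]-[x0,y0])@[-vy,vx]; H=H[abs(r)<.012]
    print(c,"dir",np.degrees(np.arctan2(vy,vx))%180,"pt",x0,y0,"res",r.std(),len(H))
    s=(H[:,:2]-[x0,y0])@[vx,vy]
    # circle in (s,z) radius ~.094 centre z=.12
    A=np.c_[2*s,2*H[:,2],np.ones(len(s))]; sol=np.linalg.lstsq(A,s**2+H[:,2]**2,rcond=None)[0]
    print("  centre",np.array([x0,y0])+sol[0]*np.array([vx,vy]),"z",sol[1],"R",np.sqrt(sol[2]+sol[0]**2+sol[1]**2),"ends",s.min(),s.max(),"zmax",H[:,2].max())
    T=P[(abs(P[:,0]-.593)<.05)&(abs(P[:,1]-.234)<.12)&(P[:,2]>.222)]; print("  clamp?",T.mean(0),len(T),T.min(0),T.max(0))
E
```

```text
scene dir 78.78405 pt 0.59220344 0.22142828 res 0.003675901676800926 894
  centre [0.59428861 0.2319438 ] z 0.1316012948182954 R 0.08774086721156346 ends -0.08116544567578987 0.10377958222479373 zmax 0.2320604439481048
  clamp? [0.5931924  0.23591479 0.22837043] 67 [0.58480825 0.22032363 0.22282092] [0.60119885 0.24955634 0.23206044]
top dir 78.39408 pt 0.59703964 0.2604755 res 0.0037786829186636163 404
  centre [0.59111976 0.23165121] z 0.13169736115404662 R 0.08962507319225994 ends -0.12259421651250679 0.06352916612148254 zmax 0.23439741016007096
  clamp? [0.59231806 0.23517681 0.22774363] 41 [0.58559957 0.21175308 0.22275821] [0.5994079  0.25449511 0.23439741]
```

>>> apply_moves --commands '[0,2,2,0,0,-0.17,9.3,0,5,0,0,0,-0.17,9.3,0,5,0,0,0,-0.17,9.3,0,5,0,0,0,-0.17,9.3,0,5,0,0,0,-0.17,9.3,0,5,0,0,0,-0.17,9.3,0,5,0,0,0,-0.17,9.3,0,5,0,0,0,-0.17,9.3]' --squeeze 35

```text
t: 14.78
tool_pos: [0.5929, 0.1251, 0.3808]
orientation: [2.458, 1.906, -0.018]
force: [-0.2, -0.1, 0.3]
opening: 0.0933
```

>>> apply_moves --commands '[0,5,0,0,0,0,9.3,0,5,0,0,0,0,9.3,0,4,0,0,0,0,9.3,0,0,0,0,0,0,9.3]'

```text
t: 15.28
tool_pos: [0.5917, 0.2738, 0.3881]
orientation: [2.455, 1.907, -0.006]
force: [0.1, 0.1, 0.2]
opening: 0.0928
```

>>> apply_moves --commands '[0.8,-0.8,-4,0.026,0.02,0.05,9.3,0,0,-4,0,0,0,9.3,0,0,0,0,0,0,9.3,0,0,0,0,0,0,9.3]'

```text
t: 15.78
tool_pos: [0.6014, 0.2639, 0.3147]
orientation: [2.428, 1.988, 0.008]
force: [-0.3, 0.3, 0.7]
opening: 0.0932
```

```bash
python3 - <<'E'
from h import *
from scipy.spatial.transform import Rotation as R
s=read_state(); print(s["tool_pos"],s["orientation"],s["q"]); M=R.from_rotvec(s["orientation"]).as_matrix(); print(M.round(3),np.degrees(np.arctan2(M[1,1],M[0,1])))
m=camera_model("wrist"); im,d=read_camera("wrist"); cv2.imwrite("pics/wrist5.png",im)
P=cloud("wrist",d,d>0,m)
H=P[(abs(P[:,0]-.593)<.05)&(abs(P[:,1]-.234)<.13)&(P[:,2]>.155)&(P[:,2]<.24)]
for _ in range(3):
    vx,vy,x0,y0=cv2.fitLine((H[:,:2]).astype(np.float32),cv2.DIST_HUBER,0,.001,.001).ravel()
    r=(H[:,:2]-[x0,y0])@[-vy,vx]; H=H[abs(r)<.012]
print(np.degrees(np.arctan2(vy,vx))%180,x0,y0,len(H),H.min(0),H.max(0))
for yy in(.20,.21,.225,.2345,.245,.255,.265,.275):
    Q=H[abs(H[:,1]-yy)<.003]
    if len(Q): print(yy,len(Q),"x",np.percentile(Q[:,0],[2,98]).round(4),"zmax",Q[:,2].max().round(4))
for q in("hoop_large","hoop_small"): print(q,[(np.round(w("wrist",r["point"],m),4).tolist(),round(r["conf"],2)) for r in spot_point(q,"wrist")][:3])
E
```

```text
[0.6013675  0.26390075 0.31467353] [2.42845814 1.98754621 0.00810771] [ 3.36347226e-01  2.62973627e-01  1.16533139e+00 -1.50444497e-03
  1.70724440e+00  5.35166644e-01]
[[ 0.198  0.98   0.006]
 [ 0.98  -0.198  0.001]
 [ 0.002  0.006 -1.   ]] -11.403804141539027
78.293175 0.59540796 0.25277448 2551 [0.57007048 0.15448504 0.15530148] [0.61481731 0.32246765 0.23256082]
0.2 66 x [0.5787 0.5899] zmax 0.2155
0.21 89 x [0.5805 0.5928] zmax 0.2176
0.225 153 x [0.5839 0.5955] zmax 0.232
0.2345 59 x [0.5856 0.5979] zmax 0.2303
0.245 165 x [0.588  0.5997] zmax 0.2321
0.255 120 x [0.59   0.6019] zmax 0.2172
0.265 123 x [0.5919 0.6039] zmax 0.2142
0.275 125 x [0.5941 0.606 ] zmax 0.2102
hoop_large [([0.5893, 0.2307, 0.1184], 0.89)]
hoop_small [([0.5173, 0.2435, 0.0799], 0.85)]
```

View pics/wrist5.png

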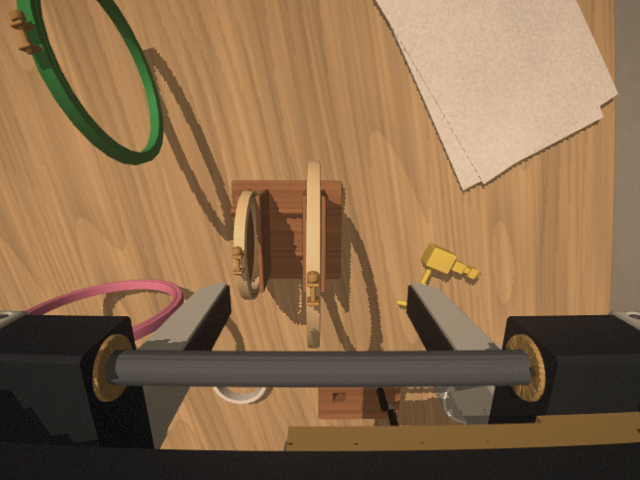

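>>> apply_moves --commands '[-0.2,0.2,-3,0,0,0,9.3,0,0,-3,0,0,0,9.3,0,0,-2,0,0,0,9.3,0,0,-1,0,0,0,9.3,0,0,0,0,0,0,5]'

```text
t: 16.55
tool_pos: [0.6022, 0.2675, 0.2295]
orientation: [2.425, 1.986, 0.025]
force: [-0.1, 0.5, 0.2]
opening: 0.0867
```

```bash
cat > tool.py <<'E'
from h import *
from scipy.spatial.transform import Rotation as R
import sys
# needed world-turn to make tool vertical with jaw yaw = argv[1] deg
s=read_state(); M=R.from_rotvec(s["orientation"]).as_matrix(); a=np.radians(float(sys.argv[1]))
y=np.array([np.cos(a),np.sin(a),0]); z=np.array([0,0,-1.]); T=np.c_[np.cross(y,z),y,z]
print("pos",s["tool_pos"].round(4),"turn",R.from_matrix(T@M.T).as_rotvec().round(3),"F",s["force"].round(1),"open",round(s["opening"],4),"t",s["t"])
E
python3 tool.py -11.4
```

```text
pos [0.6022 0.2675 0.2295] turn [-0.004  0.017 -0.001] F [-0.1  0.5  0.2] open 0.0867 t 16.55
```

>>> apply_moves --commands '[-0.3,-0.2,-1,-0.004,0.017,0,6,-0.1,0,-1,0,0.003,0,6,-0.1,0,-1,0,0.003,0,6,-0.1,0,-1,0,0.003,0,6,0,0,0,0,0,0,6]'

```text
t: 17.18
tool_pos: [0.5966, 0.2656, 0.1887]
orientation: [-2.426, -1.987, 0.01]
force: [0.1, -0.3, 0.1]
opening: 0.0598
```

```bash
python3 tool.py -11.4
```

```text
pos [0.5966 0.2656 0.1887] turn [-0.001 -0.009 -0.001] F [ 0.1 -0.3  0.1] open 0.0598 t 17.175
```

>>> apply_moves --commands '[0.2,0,0.1,0,-0.009,0,3,0,0,0,0,0,0,1,0,0,0,0,0,0,0.5,0,0,0,0,0,0,0.5,0,0,0,0,0,0,0.5,0,0,0,0,0,0,0.5,0,0,0,0,0,0,0.5]'

```text
t: 18.05
tool_pos: [0.5993, 0.266, 0.1914]
orientation: [2.43, 1.99, 0.005]
force: [-0.1, -0.0, 0.9]
opening: 0.0112
```

```bash
python3 tool.py -11.4
```

```text
pos [0.5993 0.266  0.1914] turn [-0.002  0.003 -0.001] F [-0.1 -0.   0.9] open 0.0112 t 18.05
```

>>> apply_moves --commands '[0,0,1,0,0,0,0.5,0,0,2,0,0,0,0.5,0,0,3,0,0,0,0.5,0,0,3,0,0,0,0.5,0,0,3,0,0,0,0.5,0,0,2,0,0,0,0.5,0,0,0,0,0,0,0.5]'

```text
t: 18.92
tool_pos: [0.5993, 0.2659, 0.3451]
orientation: [2.428, 1.989, 0.016]
force: [0.6, 0.3, -0.2]
opening: 0.0114
```

>>> apply_moves --commands '[0,-2,0,0,0,0,0.5,0,-4,0,0,0,-0.04,0.5,0,-4,0,0,0,-0.04,0.5,0,-4,0,0,0,-0.04,0.5,0,-4,0,0,0,-0.04,0.5,-2,-4,0,0,0,-0.04,0.5,-3,-4,0,0,0,0,0.5,-2,-4,0,0,0,0,0.5]'

```text
t: 19.92
tool_pos: [0.5216, -0.0493, 0.3346]
orientation: [-2.621, -1.729, 0.006]
force: [0.3, -0.1, 0.1]
opening: 0.0117
```

>>> apply_moves --commands '[-2,-4,0,0,0,0,0.5,-1,-4,0,0,0,0,0.5,-1,-3,0,0,0,0,0.5,0,0,0,0,0,0,0.5,0,0,0,0,0,0,0.5]'

```text
t: 20.55
tool_pos: [0.4729, -0.1681, 0.3289]
orientation: [-2.623, -1.715, 0.015]
force: [0.6, 1.2, -0.1]
opening: 0.0118
```

```bash
python3 tool.py -23.7
```

```text
pos [ 0.4729 -0.1681  0.3289] turn [-0.001 -0.012 -0.001] F [ 0.6  1.2 -0.1] open 0.0118 t 20.55
```

>>> apply_moves --commands '[0.4,0,-2,0,-0.012,0,0.5,0.4,0,-2,0,0,0,0.5,0,0,-2,0,0,0,0.5,0,0,0,0,0,0,0.5,0,0,0,0,0,0,0.5]'

```text
t: 21.18
tool_pos: [0.4815, -0.1641, 0.2669]
orientation: [-2.623, -1.726, -0.001]
force: [1.1, -0.5, -0.7]
opening: 0.0116
```

```bash
python3 tool.py -23.7; cat > look.py <<'E'
from h import *
import sys
n=sys.argv[1]; t=read_state()["tool_pos"]; a=np.radians(-23.7); X=np.array([np.cos(a),np.sin(a)]); Y=np.array([-X[1],X[0]]); O=np.array([.5926,-.2518])
def hk(p): p=np.asarray(p); e=p[...,:2]-O; return np.stack([e@X,e@Y,p[...,2]-.22],-1)
print("tcp in hook frame",hk(t).round(4))
for c in("scene","top"):
    m=camera_model(c); im,d=read_camera(c); cv2.imwrite(f"pics/{c}{n}.png",im)
    P=hk(cloud(c,d,d>0,m)); np.save(f"P{c}{n}.npy",P)
    for q in("hoop_large","hook_saddle","hook_tip","hook_head","hoop_small"):
        print(c,q,[(hk(w(c,r["point"],m)).round(4).tolist(),round(r["conf"],2)) for r in spot_point(q,c)][:3])
cv2.imwrite(f"pics/j{n}.png",np.hstack([cv2.resize(cv2.imread(f"pics/{c}{n}.png")[v0:v0+180,u0:u0+200],(400,360),interpolation=cv2.INTER_CUBIC) for c,v0,u0 in(("scene",130,130),("top",110,310))]))
E
python3 look.py 6
```

```text
pos [ 0.4815 -0.1641  0.2669] turn [-0.002 -0.    -0.007] F [ 1.1 -0.5 -0.7] open 0.0116 t 21.175
tcp in hook frame [-0.137   0.0357  0.0469]
scene hoop_large [([-0.4369, 0.3096, -0.1182], 0.87)]
scene hook_saddle [([-0.0638, -0.0003, 0.0153], 0.74), ([-0.3011, -0.0787, -0.2046], 0.72), ([-0.0215, 0.3818, -0.2048], 0.59)]
scene hook_tip [([-0.0848, -0.0008, 0.0469], 0.97), ([-0.279, -0.0596, -0.2011], 0.58), ([-0.0565, 0.367, -0.2021], 0.57)]
scene hook_head [([-0.0178, 0.4421, -0.2057], 0.79), ([-0.3061, -0.1389, -0.2074], 0.79), ([-0.0018, 0.0019, 0.021], 0.71)]
scene hoop_small [([-0.2718, 0.4247, -0.1367], 0.71)]
top hoop_large [([-0.4434, 0.586, -0.1218], 0.75), ([-0.1354, 0.0, -0.023], 0.58), ([-0.4342, 0.3032, -0.1218], 0.57)]
top hook_saddle [([-0.0311, 0.3811, -0.2013], 0.65)]
top hook_tip [([-0.0533, 0.3597, -0.2052], 0.52)]
top hook_head [([-0.0138, 0.4466, -0.2016], 0.76), ([-0.3022, -0.1446, -0.2037], 0.57)]
top hoop_small [([-0.2666, 0.424, -0.1356], 0.65)]
```

View pics/j6.png

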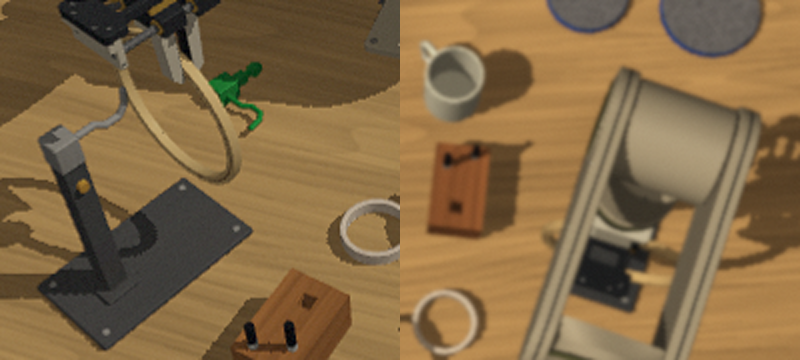

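>>> apply_moves --commands '[1.7,-0.8,0,0,0,0,0.5,1.7,-0.8,0,0,0,0,0.5,1.7,-0.8,0,0,0,0,0.5,1.6,-0.8,0,0,0,0,0.5,0,0,0,0,0,0,0.5,0,0,0,0,0,0,0.5]'

```text
t: 22.52
tool_pos: [0.5495, -0.1975, 0.266]
orientation: [-2.624, -1.723, -0.0]
force: [0.0, -0.7, -0.3]
opening: 0.0118
```

```bash
python3 tool.py -23.7; python3 look.py 7; python3 - <<'E'
import numpy as np
P=np.load("Pscene7.npy")
# lower part of the hoop, free of the gripper
Q=P[(abs(P[:,0]+.065)<.03)&(abs(P[:,1])<.13)&(P[:,2]<.03)&(P[:,2]>-.14)]
r=np.hypot(Q[:,1],Q[:,2]+.0235); Q=Q[(r>.08)&(r<.108)]
A=np.c_[2*Q[:,1],2*Q[:,2],np.ones(len(Q))]; s=np.linalg.lstsq(A,Q[:,1]**2+Q[:,2]**2,rcond=None)[0]
B=np.c_[Q[:,1:],np.ones(len(Q))]; p=np.linalg.lstsq(B,Q[:,0],rcond=None)[0]
print(len(Q),"centre y,z",s[:2],"R",(s[2]+s[0]**2+s[1]**2)**.5,"plane x= %.3f y + %.3f z + %.4f"%tuple(p))
E
```

```text
pos [ 0.5495 -0.1975  0.266 ] turn [-0.002 -0.001 -0.005] F [ 0.  -0.7 -0.3] open 0.0118 t 22.525
tcp in hook frame [-0.0613  0.0324  0.046 ]
scene hoop_large [([-0.4382, 0.3064, -0.1196], 0.92), ([-0.0593, -0.0047, -0.0264], 0.64)]
scene hook_saddle [([-0.0651, 0.0031, 0.0159], 0.89), ([-0.0213, 0.3814, -0.2056], 0.89), ([-0.2991, -0.0749, -0.206], 0.89)]
scene hook_tip [([-0.2779, -0.0572, -0.2027], 0.68), ([-0.0531, 0.3642, -0.201], 0.63)]
scene hook_head [([-0.015, 0.4385, -0.2076], 0.94), ([-0.0015, -0.0009, 0.0234], 0.93), ([-0.3054, -0.1406, -0.2071], 0.74)]
scene hoop_small [([-0.2704, 0.4262, -0.1363], 0.69)]
top hoop_large [([-0.4444, 0.5879, -0.1221], 0.94), ([-0.0609, -0.0023, -0.024], 0.7), ([-0.4358, 0.3026, -0.1208], 0.63)]
top hook_saddle []
top hook_tip [([-0.052, 0.3651, -0.2042], 0.82)]
top hook_head [([-0.0146, 0.4478, -0.198], 0.67), ([-0.299, -0.1427, -0.2078], 0.59)]
top hoop_small [([-0.2691, 0.4236, -0.1367], 0.83)]
841 centre y,z [ 0.0008135  -0.02321721] R 0.09353408863051128 plane x= 0.002 y + 0.005 z + -0.0600
```

>>> apply_moves --commands '[0,0,-1,0,0,0,0.5,0,0,-1,0,0,0,0.5,0,0,-1,0,0,0,0.5,0,0,-1,0,0,0,0.5,0,0,0,0,0,0,0.5,0,0,0,0,0,0,0.5]'

```text
t: 23.88
tool_pos: [0.5491, -0.1973, 0.2218]
orientation: [-2.622, -1.722, 0.001]
force: [0.5, -0.6, -0.8]
opening: 0.0118
```

```bash
python3 tool.py -23.7; python3 -c "
from h import *
a=np.radians(-23.7); X=np.array([np.cos(a),np.sin(a)]); e=read_state()['tool_pos'][:2]-[.5926,-.2518]; print(e@X, e@[-X[1],X[0]])"
```

```text
pos [ 0.5491 -0.1973  0.2218] turn [-0.003 -0.003 -0.005] F [ 0.5 -0.6 -0.8] open 0.0118 t 23.875
-0.06173740570636617 0.032382548926751825
```

>>> apply_moves --commands '[0,0,-0.2,0,0,0,0.5,0,0,0,0,0,0,0.5,0,0,0,0,0,0,0.5]'

```text
t: 24.25
tool_pos: [0.5497, -0.1976, 0.2209]
orientation: [-2.624, -1.723, -0.001]
force: [-0.2, -0.5, -0.9]
opening: 0.0117
```

>>> apply_moves --commands '[0,0,-0.1,0,0,0,0.5,0,0,0,0,0,0,0.5,0,0,0,0,0,0,0.5]'

```text
t: 24.62
tool_pos: [0.5498, -0.1976, 0.2203]
orientation: [-2.624, -1.724, -0.001]
force: [-0.1, 0.5, -1.0]
opening: 0.0116
```

>>> apply_moves --commands '[0,0,-0.2,0,0,0,0.5,0,0,0,0,0,0,0.5,0,0,0,0,0,0,0.5]'

```text
t: 25.0
tool_pos: [0.5501, -0.1977, 0.22]
orientation: [-2.625, -1.724, -0.002]
force: [-1.0, 1.1, -0.2]
opening: 0.0116
```

>>> apply_moves --commands '[0,0,-0.1,0,0,0,0.5,0,0,0,0,0,0,0.5,0,0,0,0,0,0,0.5]'

```text
t: 25.38
tool_pos: [0.5501, -0.1978, 0.2197]
orientation: [2.626, 1.724, 0.002]
force: [-1.9, 1.7, 2.2]
opening: 0.0115
```

>>> apply_moves --commands '[0,0,0,0,0,0,1.3,0,0,0,0,0,0,1.7,0,0,0,0,0,0,2.5,0,0,0,0,0,0,3.5,0,0,0,0,0,0,4.5,0,0,0,0,0,0,4.5,0,0,0,0,0,0,4.5]'

```text
t: 26.25
tool_pos: [0.5501, -0.1978, 0.2182]
orientation: [-2.625, -1.724, -0.002]
force: [-0.5, -0.4, -0.1]
opening: 0.045
```

```bash
python3 tool.py -23.7; python3 look.py 8; python3 - <<'E'
import numpy as np
P=np.load("Pscene8.npy")
Q=P[(abs(P[:,0]+.065)<.03)&(abs(P[:,1])<.13)&(P[:,2]<-.02)&(P[:,2]>-.19)]
r=np.hypot(Q[:,1],Q[:,2]+.071); Q=Q[(r>.08)&(r<.108)]
A=np.c_[2*Q[:,1],2*Q[:,2],np.ones(len(Q))]; s=np.linalg.lstsq(A,Q[:,1]**2+Q[:,2]**2,rcond=None)[0]
B=np.c_[Q[:,1:],np.ones(len(Q))]; p=np.linalg.lstsq(B,Q[:,0],rcond=None)[0]
print(len(Q),"centre y,z",s[:2],"R",(s[2]+s[0]**2+s[1]**2)**.5,"plane x= %.3f y + %.3f z + %.4f"%tuple(p))
E
```

```text
pos [ 0.5501 -0.1978  0.2182] turn [-0.001  0.    -0.005] F [-0.5 -0.4 -0.1] open 0.045 t 26.25
tcp in hook frame [-0.0606  0.0323 -0.0018]
scene hoop_large [([-0.4361, 0.3078, -0.1204], 0.89), ([-0.0578, -0.0085, -0.0713], 0.82), ([-0.0034, 0.001, 0.0222], 0.37)]
scene hook_saddle [([-0.0663, -0.0001, 0.0167], 0.89), ([-0.0241, 0.383, -0.2046], 0.8), ([-0.3003, -0.0784, -0.2075], 0.73)]
scene hook_tip [([-0.0541, 0.3648, -0.2026], 0.83), ([-0.2776, -0.0635, -0.2015], 0.83), ([-0.0876, -0.0018, 0.0455], 0.82)]
scene hook_head [([-0.0124, 0.4453, -0.2043], 0.92), ([-0.3049, -0.14, -0.2032], 0.85), ([0.0003, -0.0008, 0.0219], 0.58)]
scene hoop_small []
top hoop_large [([-0.4433, 0.5876, -0.1227], 0.89), ([-0.4374, 0.3046, -0.1227], 0.7), ([-0.0588, 0.0002, -0.0705], 0.58)]
top hook_saddle [([-0.0259, 0.3809, -0.2066], 0.78)]
top hook_tip [([-0.0531, 0.3625, -0.2049], 0.67)]
top hook_head [([-0.0142, 0.4477, -0.2041], 0.59), ([-0.3036, -0.1464, -0.2068], 0.49), ([-0.2296, 0.4303, -0.2153], 0.41)]
top hoop_small []
671 centre y,z [ 0.00112402 -0.06884541] R 0.09339181904228788 plane x= 0.017 y + -0.025 z + -0.0604
```

View pics/j8.png

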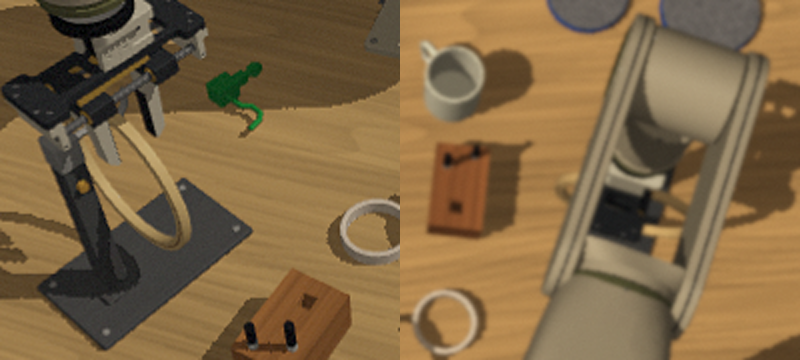

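The hoop hangs on the saddle and the fingers are clear of it. I'll raise the arm straight up and let everything settle.

>>> apply_moves --commands '[0,0,1,0,0,0,4.5,0,0,2,0,0,0,4.5,0,0,3,0,0,0,4.5,0,0,4,0,0,0,4.5,0,0,4,0,0,0,4.5,0,0,4,0,0,0,4.5,0,0,0,0,0,0,4.5,0,0,0,0,0,0,4.5]'

```text
t: 27.85
tool_pos: [0.5492, -0.1974, 0.4144]
orientation: [2.62, 1.721, 0.009]
force: [-0.1, 0.1, -1.1]
opening: 0.0449
```

>>> apply_moves --commands '[0,0,0,0,0,0,4.5,0,0,0,0,0,0,4.5,0,0,0,0,0,0,4.5,0,0,0,0,0,0,4.5,0,0,0,0,0,0,4.5,0,0,0,0,0,0,4.5,0,0,0,0,0,0,4.5,0,0,0,0,0,0,4.5]'

```text
t: 28.85
tool_pos: [0.5483, -0.197, 0.4111]
orientation: [2.624, 1.724, 0.004]
force: [-0.4, 0.5, -0.3]
opening: 0.0451
```

```bash
cat > chk.py <<'E'
import numpy as np,sys
P=np.load(f"Pscene{sys.argv[1]}.npy")
Q=P[(abs(P[:,0]+.065)<.03)&(abs(P[:,1])<.13)&(P[:,2]<-.02)&(P[:,2]>-.19)]
r=np.hypot(Q[:,1],Q[:,2]+.071); Q=Q[(r>.08)&(r<.108)]
A=np.c_[2*Q[:,1],2*Q[:,2],np.ones(len(Q))]; s=np.linalg.lstsq(A,Q[:,1]**2+Q[:,2]**2,rcond=None)[0]
B=np.c_[Q[:,1:],np.ones(len(Q))]; p=np.linalg.lstsq(B,Q[:,0],rcond=None)[0]
print(len(Q),"centre y,z",s[:2],"R",(s[2]+s[0]**2+s[1]**2)**.5,"plane x= %.3f y + %.3f z + %.4f"%tuple(p))
H=P[(np.hypot(P[:,0],P[:,1])<.012)&(P[:,2]>.025)&(P[:,2]<.05)]; print("head top",np.median(H[:,2]))
E
python3 look.py 9; python3 chk.py 9; python3 look.py 10 >/dev/null; python3 chk.py 10; python3 tool.py -23.7
python3 - <<'E'
from h import *
read_camera("top")
for q in("mug","tape_roll","hoop_small"): print(q,[w("top",r["point"]).round(3).tolist() for r in spot_point(q,"top")][:2])
E
```

```text
tcp in hook frame [-0.0626  0.0324  0.1911]
scene hoop_large [([-0.4383, 0.3061, -0.1197], 0.92), ([-0.0564, -0.0014, -0.0726], 0.82)]
scene hook_saddle [([-0.0659, 0.0008, 0.0137], 0.95), ([-0.3012, -0.0757, -0.2066], 0.68), ([-0.0254, 0.3833, -0.204], 0.58)]
scene hook_tip [([-0.0535, 0.3631, -0.2029], 0.86), ([-0.0855, -0.0016, 0.0448], 0.81), ([-0.2738, -0.0586, -0.2017], 0.78)]
scene hook_head [([-0.3057, -0.1411, -0.2072], 0.77), ([-0.0022, 0.0022, 0.0245], 0.71), ([-0.2363, 0.4312, -0.2193], 0.45)]
scene hoop_small [([-0.2743, 0.4254, -0.1337], 0.58)]
top hoop_large [([-0.4443, 0.5839, -0.1221], 0.96), ([-0.4359, 0.3036, -0.1209], 0.58)]
top hook_saddle [([-0.0266, 0.3815, -0.2048], 0.83)]
top hook_tip [([-0.0526, 0.3626, -0.2029], 0.68)]
top hook_head [([-0.0139, 0.4462, -0.2018], 0.51)]
top hoop_small [([-0.2711, 0.4249, -0.138], 0.71)]
756 centre y,z [ 0.00374385 -0.06912315] R 0.09327220939953969 plane x= 0.009 y + -0.011 z + -0.0590
head top 0.03544910369258614
755 centre y,z [ 0.00378526 -0.06907861] R 0.09332398938106656 plane x= 0.009 y + -0.011 z + -0.0590
head top 0.03522691616855342
pos [ 0.5483 -0.197   0.411 ] turn [-0.     0.003 -0.005] F [ 0.6  0.1 -0. ] open 0.0449 t 30.05
mug [[0.765, -0.023, 0.002]]
tape_roll [[0.427, 0.019, -0.001]]
hoop_small [[0.517, 0.247, 0.081]]
```

View pics/j10.png

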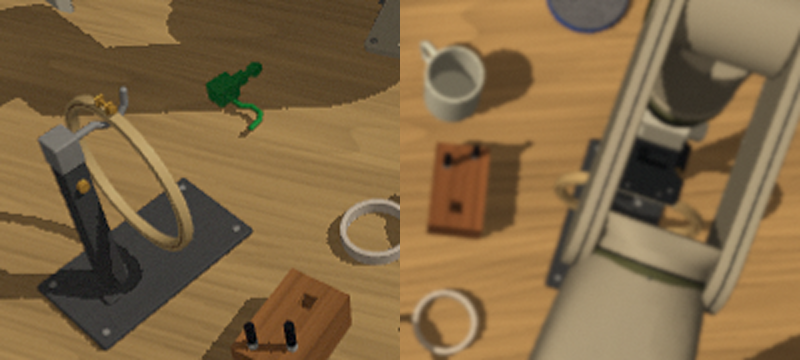

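The hoop hangs still in the saddle, upright, about (−59, 4, −69…−72) mm in the hook frame. The arm is clear, and the mug, tape and small hoop are where they were.

```bash
python3 -c "
from plant import *
print(close_job())"
```

```text
the job is handed in; nothing more can be done
None
```

The steel J-hook arm is in the post with its hook over the long foot. The large hoop hangs in the saddle, and I handed the job in at about 30 s.

Last checks, all from the cameras:

- **Hook arm:** its head top is about 35.4 mm above the post (nominal 36 mm). I pushed until it bottomed against the post at about 42 N. I did not tug upward to test the click. The push showed one odd reading on the way in, −11.8 N vertical, which I did not explain; the next push drove it home.
- **Large hoop:** its centre is at about (−59, +4, −69) mm in the hook's frame, against an ideal of (−62, 0, −71). It is upright within about 0.01 rad. Two views gave the same position, so it is still. The network's position for it, (−56, −1, −73) mm, differs by up to about 5 mm and is still inside the limits.
- **Other items:** the mug, tape roll and small hoop are where they were at the start, within measurement noise. The gripper is about 19 cm above the post top and touches nothing.

No check failed.

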